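# Roll-test two mixer rollers and reject the one that wobbles

### The arm

A 6-joint arm with a two-finger parallel gripper is mounted at the origin on the work surface. World frame = base frame: x ahead of the robot, y to its left, z up, the work surface at z = 0. Lengths are in mm, angles in rad, forces in N, time in s.
With the tool pointing down it reaches from about 350 to 775 mm from the base axis. Payload 7.3 kg.
Tool frame: the origin (TCP) lies on the front face of the gripper's body, between the roots of the fingers; the fingertips stand 66 mm ahead of it and the grasp point (between the pads) lies 47 mm ahead of it (bot.tip_extent is the distance from the TCP to the fingertips, in mm); z points along the fingers, y is the line along which they close (so a half turn about z gives the same grasp; the last joint's range is limited). The gripper opens to 92 mm and grips with 3 to 60 N. Pads are 19 mm wide; open, the fingers measure 130 mm over their backs; the gripper's body (75 mm by 190 mm) begins 47 mm behind the grasp point.
Start: joints at [-1.416, 0.342, 1.524, -0, 1.275, -0.146], TCP at [155.571, -501.434, 292.241] pointing down, gripper open.
Joint ranges: [-2.53, 2.53], [-0.77, 2.02], [0.04, 2.7], [-1, 4.14], [0.28, 2.66], [-3.11, 3.11]. Speed limits (rad/s): [2.57, 2.57, 3.14, 3.14, 3.14, 3.14].

### API

Orientations are given as [roll, pitch, yaw] about the fixed x, y, z axes, in that order (R = Rz(yaw) Ry(pitch) Rx(roll)).
In Python, from plant import readout, viewer, order, bot gives the robot as it stands.
- The arm moves only by the shell command python3 -m creep 'ROWS'. ROWS is text: rows parted by semicolons, each of 7 numbers parted by spaces: the shift along the world's x, y, z in m, then the turn, a rotation vector about the world's x, y, z in rad, then the opening in per cent of the stroke, from 0 (shut) to 100 (fully open). A call has 1 to 8 rows; each row shifts and turns the commanded pose from where the row before left it; what a row does not reach is not made up. A row lasts 1/12 s, in which the tool goes at most 41.7 mm and 7.16 degrees, less where a joint would pass 70% of its speed; a pose out of reach is approached as far as the arm can. A call is refused whole if a number of a shift passes 0.0417 or a number of a turn 0.125, either way. A call with a gripper value outside its range is refused whole. The fingers move at their own pace and stop on an object; the grip force is fixed at half the most. Time passes only in rows, so rows that do not move let the fingers close. It gives the time, the measured TCP pose, the force, the opening and the grip force at its end, in the units of the state.
- readout.get_obs(): the state, without advancing time (a new reading comes with each control period).
- viewer.capture(name): name is "side" or "top"; returns the picture (384x512x3 uint8, red, green, blue); there is no depth.
- viewer.camera_info(name): a dict with "fx", "fy", "cx", "cy" (pixels), "origin" and "rotation" of the camera in the world. Camera axes: x right, y up, looking along -z (the intrinsics and any distortion apply to the point x, -y, -z); pixel columns grow to the right and rows downward; lengths in mm; the calibration is good to about 2 mm. A picture is of the moment at which its call begins. camera_info takes no time and is no camera call.
- order.close_job(): hands the job in; it is judged then, once.
The state is a dict: "time": time; "joint_positions": joint angles; "dq": joint speeds; "tau": joint torques, N m; "tool_pos": TCP position; "tcp_rot": TCP orientation; "contact_force": force on the tool from outside, world axes, zero at the start; "moment": the same for the moment, N m; "grip_width": finger opening in mm; "finger_force": force on a finger pad.
Only numpy, scipy, OpenCV 4.12 (cv2) and the standard library are available. Lean on these libraries where they do the work, as an engineer would, in place of code of your own. Each camera call takes 0.05 s, during which the arm holds its last target. There are 200 camera calls.

### The job

One of the two spare mixer rollers on the stone plate has a shaft that runs out. Pick up the sprung hand pad and, with its sole pressing lightly on the shaft (never more than 12 N), roll first one roller and then the other half a turn across the plate, away from its near edge, feeling for the one that wobbles, and leave each where it has rolled to. Then stand the pad back upright on its blue mat, put the wobbling roller in the red tray, leave the sound one lying on the plate, and do not disturb the beaker, jar and carton.

Things in the scene. Friction and masses are not known exactly. Their poses are not given: they have to be found in the camera images.
- plate: Fixed flat stone plate, 200 mm (x) by 280 mm (y), its top 20 mm above its origin, which lies at the centre of its underside. A lip 8 mm wide and 6 mm high runs along its near (-x) and far (+x) edges; the sides are open. Rollers roll along its x.
- roller_p: One of two like rollers, 112 mm long, 0.2 kg: a black rim (36 mm diameter, 16 mm wide) at each end, a bare grey shaft (24 mm diameter, 80 mm long, can be gripped) between. Origin mid-length on the rims' axis; y along the axis, z up at first and turns as it rolls. Starts on the plate's near half, axis about along the plate's y. May be the sound or the faulty one, whatever its name or place.
- roller_q: Looks just like roller_p, same axes; either may be the faulty one. Sound: shaft concentric with the rims, its top stays 30 mm above the plate. Faulty: shaft 2.5 mm off the rims' axis, so its top lies anywhere from 27.5 to 32.5 mm above the plate and changes by up to 5 mm in half a turn; the rims run true. Either stays where it is left.
- pad: Loose sprung hand pad, 0.16 kg, standing on the mat, its length about along the mat's x. Origin at the centre of the underside of its black sole, x along its length, z up. Sole 90 (x) by 50 (y) by 8 mm; above it an aluminium backing plate of the same outline, 18 to 24 mm above the origin. Pressed, the sole gives from 2 N on, 1 mm more for each further 2.5 N, at most 8.5 mm.
- pad_grip (a point): Middle of the orange grip block on the pad, 44 mm above the pad's origin; the block is 26 mm (pad x) by 36 mm (pad y) and stands from 24 to 64 mm above the origin. In half a turn a roller travels about 57 mm and the pad pressed on its shaft about 94 mm (so the shaft shifts 38 mm back along the sole). The sole fits between the rims with 15 mm to spare each side.
- mat: Fixed blue mat, 150 mm (x) by 110 mm (y), 4 mm thick, on which the pad stands at the start and must stand at the end. Origin at the centre of its underside.
- tray: Fixed red open tray for rejects, 110 mm (x) by 160 mm (y) outside, 28 mm high, walls and floor 4 mm thick. Origin at the centre of its underside; a roller lies in it along its y.
- beaker: Glass beaker, 66 mm wide, 85 mm high, bystander. Origin at the centre of its underside.
- jar: Amber jar with a white cap, 60 mm wide, 75 mm high, bystander. Origin at the centre of its underside.
- carton: Cardboard box, 60 by 110 by 60 mm, bystander. Origin at the centre of its underside.

How it is judged:
By the outcome, as a careful person would: the job done as asked, in the order asked, and still so for the second after the job is handed in, with the robot touching nothing.
It also fails if it takes over 72 s, if anything falls off the work surface, if the arm or the gripper's body presses on something with over 40 N, if the wrist force passes 120 N, or if a joint passes its speed limit or range.

## Working session

There is one attempt and no reset: what is moved stays moved. The work goes in short steps, Python scripts to look and compute and a shell command to move; the robot and the scene stay as the last step left them, time stands still between calls to the robot, and variables do not carry over. Pictures are saved under pics/ and viewed, at most 12 in all, crops included, and the job is handed in when it is done.

```bash
mkdir -p pics; ls; python3 - <<'E'
from plant import readout, viewer, order, bot
import cv2
for n in("top","side"):
    im=viewer.capture(n); cv2.imwrite(f"pics/{n}0.png",cv2.resize(im[:,:,::-1],(800,600),interpolation=cv2.INTER_CUBIC)); print(n,viewer.camera_info(n))
print(readout.get_obs())
E
```

```text
pics
top {'fx': 437.57594269055306, 'fy': 437.57594269055306, 'cx': 252.14074263937712, 'cy': 188.8360838341383, 'origin': array([ 453.98000464,  -11.06616117, 1089.16937511]), 'rotation': array([ 0.16404452,  0.01992178, -1.58711108])}
side {'fx': 404.23037957137075, 'fy': 404.23037957137075, 'cx': 255.54400677953936, 'cy': 186.97433098776327, 'origin': array([484.72156221, 593.08953248, 761.07339794]), 'rotation': array([ 0.74065091, -0.0051609 , -2.92226924])}
{'time': 0.1, 'joint_positions': array([-1.41600423e+00,  3.42642715e-01,  1.52492922e+00, -9.89347407e-06,
        1.27540304e+00, -1.46006463e-01]), 'dq': array([-4.77533419e-05, -2.83758488e-03, -1.33764366e-03,  6.30216026e-04,
       -1.94745685e-04,  4.19796802e-04]), 'tau': array([ 1.62951183e-03, -4.32003021e+01, -2.44695085e+01,  7.19797821e-02,
        5.26586850e-02, -4.57629608e-05]), 'tool_pos': array([ 155.52083545, -501.14426735,  291.6170642 ]), 'tcp_rot': array([-3.14022366e+00, -1.91751156e-04,  3.00801312e-01]), 'contact_force': array([ 0.72563037, -0.51140585, -0.86264688]), 'moment': array([0.05705341, 0.01163686, 0.00828516]), 'finger_force': 0.0, 'grip_width': 91.85355221225069}
```

View pics/top0.png

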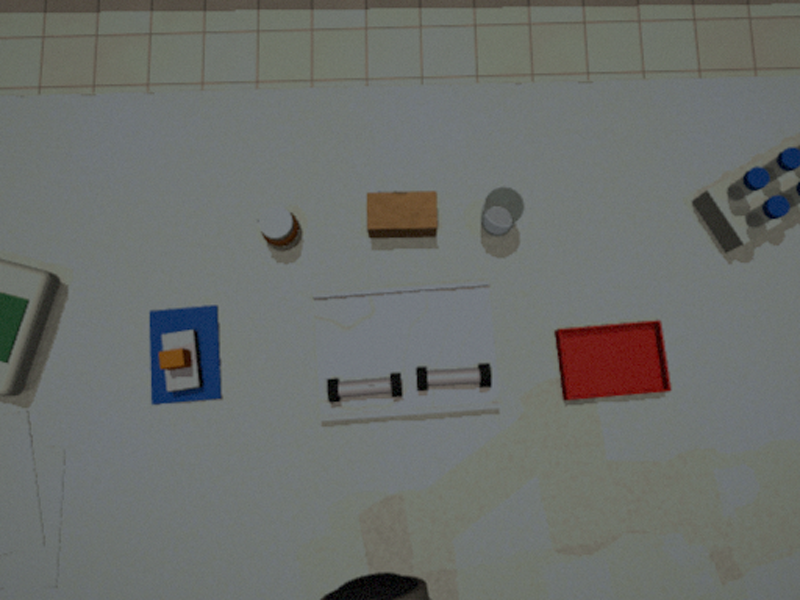

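View pics/side0.png

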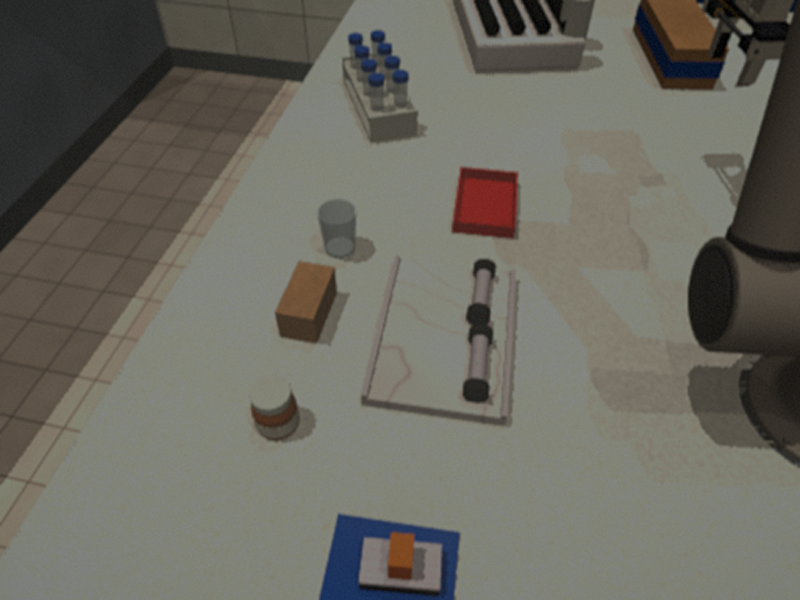

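The top view, enlarged 1.5625×, has +x up and +y left. The blue mat with the pad is at (185,355), the plate spans (315–498, 287–425), the rollers are at (365,387) and (454,377), and the tray is at (612,360). The side view agrees. Next I'll zoom in and measure.

```bash
cat > h.py <<'E'
from plant import readout, viewer, order, bot
import cv2, numpy as np
from scipy.spatial.transform import Rotation as R
def cam(n):
    c=viewer.camera_info(n); return c,R.from_euler('xyz',c['rotation']).as_matrix()
def ray(n,u,v,z):
    c,M=cam(n); d=M@np.array([(u-c['cx'])/c['fx'],-(v-c['cy'])/c['fy'],-1]); o=c['origin']
    return o+d*(z-o[2])/d[2]
def proj(n,p):
    c,M=cam(n); q=M.T@(np.array(p)-c['origin']); return np.array([c['cx']+c['fx']*q[0]/-q[2],c['cy']-c['fy']*q[1]/-q[2]])
E
python3 - <<'E'
from h import *
im=viewer.capture("top"); b=im[:,:,::-1]
a=cv2.resize(b[190:265,90:190],None,fx=8,fy=8,interpolation=cv2.INTER_CUBIC)
cv2.imwrite("pics/a.png",cv2.convertScaleAbs(a,alpha=1.5))
a=cv2.resize(b[180:275,195:325],None,fx=6,fy=6,interpolation=cv2.INTER_CUBIC)
cv2.imwrite("pics/b.png",cv2.convertScaleAbs(a,alpha=1.5))
hsv=cv2.cvtColor(b,cv2.COLOR_BGR2HSV).astype(int);H,S,V=hsv[...,0],hsv[...,1],hsv[...,2]
def rect(m,box,z,nm):
    k=np.zeros_like(m,np.uint8); x0,y0,x1,y1=box; k[y0:y1,x0:x1]=m[y0:y1,x0:x1]
    p=cv2.findNonZero(k); r=cv2.minAreaRect(p); c=cv2.boxPoints(r)
    w=np.array([ray("top",*q,z) for q in c]); print(nm,len(p),np.round(r[0],1),w.mean(0).round(1),np.round(w[:,:2]).tolist())
rect((H>100)&(H<125)&(S>120),(85,185,150,270),4,"mat")
rect(((H<5)|(H>172))&(S>140),(345,195,440,265),28,"tray")
rect((H<20)&(H>7)&(S>150),(90,205,140,250),64,"orange")
for bx,nm in(((205,230,222,265),'A1'),((245,230,261,265),'A2'),((262,225,277,255),'B1'),((303,225,320,255),'B2')):
    rect(V<50,bx,38+0,nm)
E
```

```text
mat 1662 [118.1 226.9] [545.1 343.6   4. ] [[621.0, 404.0], [622.0, 293.0], [469.0, 285.0], [468.0, 393.0]]
tray 3039 [391.9 230.2] [ 523.  -327.3   28. ] [[571.0, -243.0], [583.0, -410.0], [475.0, -410.0], [463.0, -246.0]]
orange 206 [111.9 229.6] [533.3 338.4  64. ] [[544.0, 363.0], [550.0, 318.0], [523.0, 313.0], [517.0, 359.0]]
A1 91 [213.5 249.5] [483.6 101.6  38. ] [[499.0, 110.0], [499.0, 93.0], [468.0, 93.0], [468.0, 110.0]]
A2 92 [253. 246.] [490.2   7.2  38. ] [[507.0, 14.0], [507.0, -0.0], [474.0, 0.0], [474.0, 15.0]]
B1 91 [270. 242.] [499.  -33.5  38. ] [[516.0, -27.0], [515.0, -41.0], [482.0, -40.0], [483.0, -26.0]]
B2 99 [309.5 240. ] [ 502.1 -127.6   38. ] [[519.0, -120.0], [519.0, -137.0], [485.0, -135.0], [486.0, -119.0]]
```

View pics/a.png

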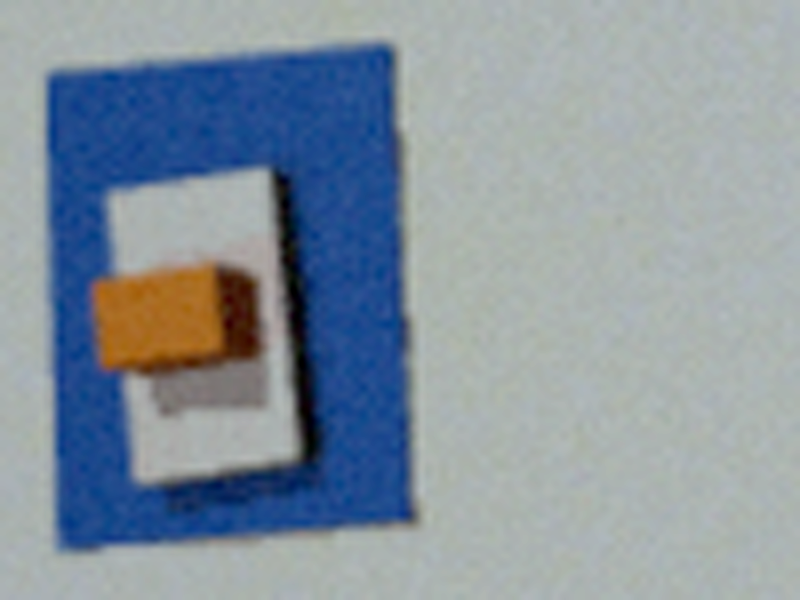

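View pics/b.png

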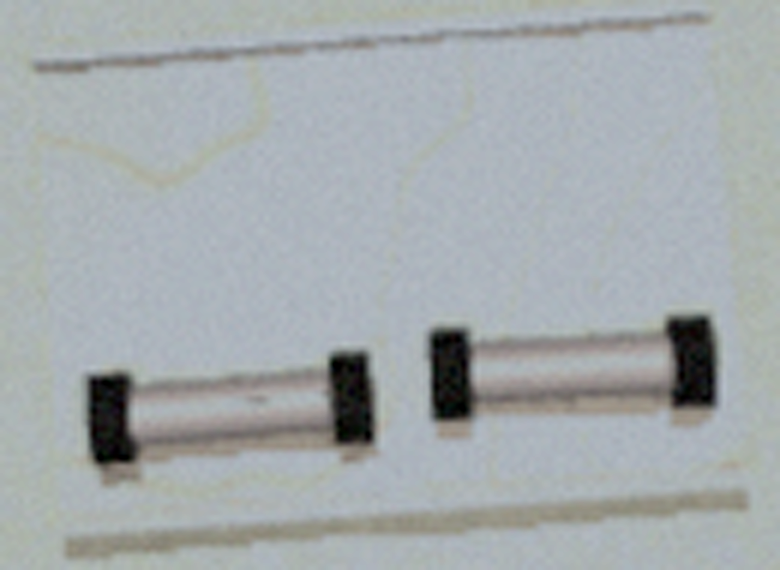

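Crop a (8×, offset 90,190) shows:
- Orange top corners: (92,284), (215,264), (222,352), (102,370).
- Backing plate: (106,190), (272,168), (303,460), (135,485).
- Mat: (50,72), (393,44), (413,520), (60,550).

Crop b (6×, offset 195,180) shows:
- Rim boxes: A (88–130, 375–463) and (332–372, 353–443); B (432–468, 328–418) and (668–715, 316–406).
- Lip corners: (35,64), (710,14), (748,507), (67,557).

```bash
python3 - <<'E'
from h import *
def q(nm,pts,s,o,z):
    w=np.array([ray("top",o[0]+(x+.5)/s-.5,o[1]+(y+.5)/s-.5,z) for x,y in pts])[:,:2]
    L=[np.hypot(*(w[i]-w[(i+1)%len(w)])).round(1) for i in range(len(w))]
    c=w.mean(0); 
    if len(w)==4:
        d=(w[0]+w[1]-w[2]-w[3]); print(nm,c.round(1),"yaw",np.degrees(np.arctan2(d[1],d[0])).round(2),L)
        e=(w[0]+w[3]-w[1]-w[2]); print("   yaw from y-sides",np.degrees(np.arctan2(-e[0],e[1])).round(2))
    else:
        d=w[0]-w[1]; print(nm,c.round(1),"yaw",np.degrees(np.arctan2(-d[0],d[1])).round(2),L,w.round(1).tolist())
a=(90,190);b=(195,180)
q("grip",[(92,284),(215,264),(222,352),(102,370)],8,a,68)
q("back",[(106,190),(272,168),(303,460),(135,485)],8,a,28)
q("mat",[(50,72),(393,44),(413,520),(60,550)],8,a,4)
q("plate",[(35,64),(710,14),(748,507),(67,557)],6,b,26)
q("A",[(109,419),(352,398)],6,b,38+0)
q("B",[(450,373),(691.5,361)],6,b,38)
q("tray",[((555+.5)/1.5625-.5,(329+.5)/1.5625-.5),((661)/1.5625-.5,(321.5)/1.5625-.5),((671)/1.5625-.5,(389.5)/1.5625-.5),((565)/1.5625-.5,(400)/1.5625-.5)],1,(0,0),20)
print("beaker etc", [ray("top",x/1.5625,y/1.5625,0)[:2].round() for x,y in((500,222),(402,233),(285,238))])
for s in ("side",):
  print("side check px(1.5625x): grip top,A,B", [ (proj(s,p)*1.5625).round(1) for p in ([533,338,68],[487,54,38],[500,-80,38],[523,-327,28])])
E
```

```text
grip [533.9 343.2] yaw 7.72 [np.float64(36.5), np.float64(26.0), np.float64(35.4), np.float64(25.5)]
   yaw from y-sides 7.87
back [534.5 342.8] yaw 7.85 [np.float64(51.3), np.float64(89.9), np.float64(51.3), np.float64(90.7)]
   yaw from y-sides 6.98
mat [545.8 343.3] yaw 3.75 [np.float64(108.7), np.float64(148.9), np.float64(109.4), np.float64(149.4)]
   yaw from y-sides 3.72
plate [537.2  -9.1] yaw 2.97 [np.float64(278.1), np.float64(199.7), np.float64(272.0), np.float64(199.9)]
   yaw from y-sides 3.19
A [487.1  55. ] yaw 3.93 [np.float64(97.0), np.float64(97.0)] [[483.7, 103.4], [490.4, 6.6]]
B [501.1 -80.5] yaw 1.84 [np.float64(96.0), np.float64(96.0)] [[499.6, -32.5], [502.7, -128.5]]
tray [ 524.1 -329.7] yaw 4.13 [np.float64(165.1), np.float64(105.7), np.float64(163.7), np.float64(109.6)]
   yaw from y-sides 3.97
beaker etc [array([ 753., -168.]), array([737.,  -7.]), array([733., 185.])]
side check px(1.5625x): grip top,A,B [array([403.7, 546.2]), array([478.3, 362.9]), array([481.7, 292.8]), array([486.4, 197. ])]
```

Sizes check out (grip 36×26, pad 90×51, mat 149×109, plate 200×278). Now I'll move to the pad, keeping clear of the base.

```bash
python3 -m creep '0.0265 0.0308 0 0 0 0.1 100;0.0265 0.0308 0 0 0 0.1 100;0.0265 0.0308 0 0 0 0.1 100;0.0265 0.0308 0 0 0 0.1 100;0.0265 0.0308 0 0 0 0.1 100;0.0265 0.0308 0 0 0 0.1 100;0.0265 0.0308 0 0 0 0.1 100;0.0265 0.0308 0 0 0 0.1 100'
python3 -m creep '0.0265 0.0308 0 0 0 0.1 100;0.0265 0.0308 0 0 0 0.1 100;0.0265 0.0308 0 0 0 0.1 100;0.0265 0.0308 0 0 0 0.1 100;0.0265 0.0308 0 0 0 0.1 100;0.003 0.04 -0.01 0 0 0.1 100;0.003 0.04 -0.01 0 0 0 100;0.003 0.04 -0.01 0 0 0 100'
python3 -m creep '0.003 0.04 -0.01 0 0 0 100;0.003 0.04 -0.01 0 0 0 100;0.003 0.04 -0.01 0 0 0 100;0.003 0.04 -0.01 0 0 0 100;0.003 0.04 -0.01 0 0 0 100;0.003 0.04 -0.01 0 0 0 100;0 0 0 0 0 0 100;0 0 0 0 0 0 100'
```

```text
time: 0.82
tool_pos: [368.4, -253.3, 292.2]
tcp_rot: [3.141, 0.0, 1.105]
contact_force: [1.4, -1.0, 0.6]
grip_width: 91.9
finger_force: 0.0
time: 1.48
tool_pos: [509.0, 20.9, 261.5]
tcp_rot: [-3.141, -0.0, 1.701]
contact_force: [0.4, -0.3, -0.2]
grip_width: 91.6
finger_force: 0.0
time: 2.15
tool_pos: [526.2, 260.9, 200.9]
tcp_rot: [-3.139, 0.001, 1.705]
contact_force: [-0.3, -0.7, -0.2]
grip_width: 92.3
finger_force: 0.0
```

```bash
python3 -m creep '0.0039 0.041 0 0 0 0 100;0.0039 0.041 0 0 0 0 100;0 0 -0.03 0 0 0 100;0 0 -0.03 0 0 0 100;0 0 -0.02 0 0 0 100;0 0 -0.014 0 0 0 100;0 0 -0.01 0 0 0 100;0 0 0 0 0 0 100'
python3 -m creep '0 0 0 0 0 0 100'
python3 - <<'E'
from h import *
for n in("side",):
    im=viewer.capture(n)[:,:,::-1]; cv2.imwrite("pics/c.png",cv2.resize(im[284:384,180:330],None,fx=5,fy=5,interpolation=cv2.INTER_CUBIC))
E
```

```text
time: 2.82
tool_pos: [534.4, 339.3, 96.3]
tcp_rot: [-3.138, 0.001, 1.699]
contact_force: [-0.1, -0.3, -0.2]
grip_width: 91.7
finger_force: 0.0
time: 2.9
tool_pos: [535.4, 340.1, 98.6]
tcp_rot: [3.141, 0.0, 1.7]
contact_force: [0.7, -0.4, 0.3]
grip_width: 91.8
finger_force: 0.0
```

View pics/c.png

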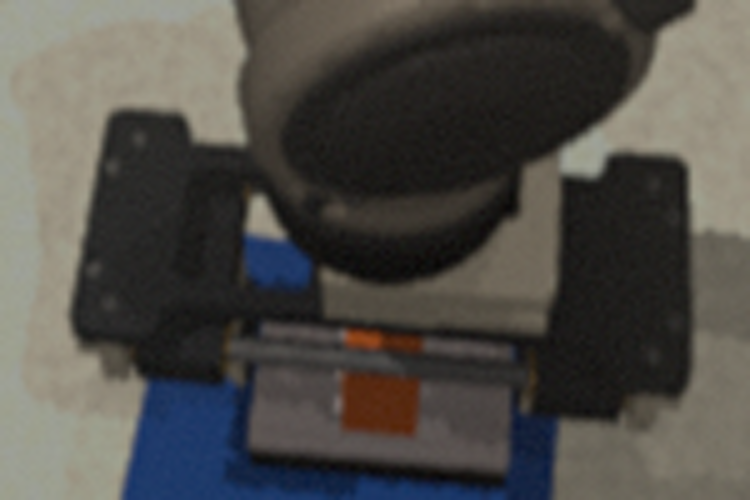

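The orange block (340–420, 330–430) sits between the two fingers, so I'll close.

```bash
python3 -m creep '0 0.002 0 0 0 0 50;0 0 0 0 0 0 0;0 0 0 0 0 0 0;0 0 0 0 0 0 0;0 0 0 0 0 0 0;0 0 0 0 0 0 0;0 0 0 0 0 0 0;0 0 0 0 0 0 0'
```

```text
time: 3.62
tool_pos: [534.8, 343.0, 98.2]
tcp_rot: [3.142, 0.0, 1.701]
contact_force: [0.7, 0.4, -0.5]
grip_width: 42.7
finger_force: 0.0
```

```bash
python3 -m creep '0 0 0 0 0 0 0;0 0 0 0 0 0 0;0 0 0 0 0 0 0;0 0 0 0 0 0 0;0 0 0 0 0 0 0;0 0 0 0 0 0 0'
```

```text
time: 4.12
tool_pos: [534.9, 343.0, 98.2]
tcp_rot: [3.141, -0.0, 1.701]
contact_force: [0.5, -0.2, -0.6]
grip_width: 26.0
finger_force: 30.0
```

```bash
python3 -m creep '0 0 0.015 0 0 0 0;0 0 0.03 0 0 0 0;0 0 0.03 0 0 0 0;0 0 0.02 0 0 0 0;-0.0084 -0.0361 0 0 0 -0.018 0;-0.0084 -0.0361 0 0 0 -0.018 0;-0.0084 -0.0361 0 0 0 -0.018 0;-0.0084 -0.0361 0 0 0 -0.019 0'
python3 -m creep '-0.0084 -0.0361 0 0 0 0 0;-0.0084 -0.0361 0 0 0 0 0;-0.0084 -0.0361 0 0 0 0 0;-0.0084 -0.0361 0 0 0 0 0;0 0 -0.02 0 0 0 0;0 0 -0.015 0 0 0 0;0 0 0 0 0 0 0;0 0 0 0 0 0 0'
python3 - <<'E'
from h import *
print(readout.get_obs()['contact_force'])
for n in("side",):
    im=viewer.capture(n)[:,:,::-1]; cv2.imwrite("pics/d.png",cv2.resize(im[130:290,220:360],None,fx=3.7,fy=3.7,interpolation=cv2.INTER_CUBIC))
E
```

```text
time: 4.78
tool_pos: [500.3, 197.3, 193.1]
tcp_rot: [-3.141, 0.0, 1.628]
contact_force: [1.0, -0.7, -1.5]
grip_width: 25.8
finger_force: 30.0
time: 5.45
tool_pos: [467.3, 54.1, 157.9]
tcp_rot: [-3.14, -0.0, 1.627]
contact_force: [0.0, -0.2, -1.5]
grip_width: 25.9
finger_force: 30.0
[ 0.03620181 -0.23333132 -1.52022588]
```

View pics/d.png

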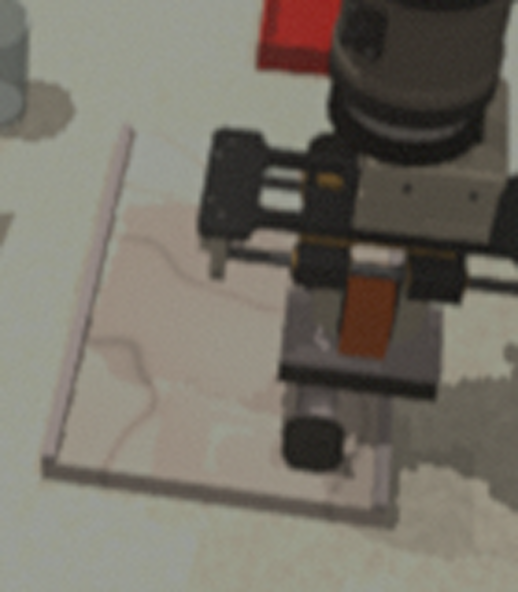

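The pad (280–440, 290–395) hangs over roller A's shaft, with the rim at (315,445) and the shaft towards the front of the pad, as intended. Next is a gentle approach.

```bash
python3 -m creep '0 0 -0.006 0 0 0 0;0 0 -0.003 0 0 0 0;0 0 0 0 0 0 0;0 0 0 0 0 0 0'
python3 -m creep '0 0 -0.0015 0 0 0 0;0 0 0 0 0 0 0'
python3 -m creep '0 0 -0.001 0 0 0 0;0 0 0 0 0 0 0'
```

```text
time: 5.83
tool_pos: [467.7, 54.5, 149.3]
tcp_rot: [-3.142, 0.0, 1.628]
contact_force: [-0.4, 0.5, -1.4]
grip_width: 25.8
finger_force: 30.0
time: 6.0
tool_pos: [467.7, 54.3, 147.7]
tcp_rot: [3.141, 0.0, 1.628]
contact_force: [-0.9, -0.2, -1.2]
grip_width: 25.8
finger_force: 30.0
time: 6.17
tool_pos: [467.6, 54.2, 146.7]
tcp_rot: [3.142, 0.0, 1.628]
contact_force: [-0.1, 0.4, -1.9]
grip_width: 25.7
finger_force: 30.0
```

```bash
python3 -m creep '0 0 -0.001 0 0 0 0;0 0 0 0 0 0 0'
python3 -m creep '0 0 -0.001 0 0 0 0;0 0 0 0 0 0 0'
```

```text
time: 6.33
tool_pos: [467.6, 54.2, 145.6]
tcp_rot: [-3.142, -0.0, 1.628]
contact_force: [-0.2, 0.1, -1.8]
grip_width: 25.8
finger_force: 30.0
time: 6.5
tool_pos: [467.6, 54.2, 144.6]
tcp_rot: [-3.141, -0.0, 1.628]
contact_force: [0.1, 0.4, -1.5]
grip_width: 25.8
finger_force: 30.0
```

```bash
python3 -m creep '0 0 -0.001 0 0 0 0;0 0 0 0 0 0 0'
python3 -m creep '0 0 -0.0007 0 0 0 0;0 0 0 0 0 0 0'
```

```text
time: 6.67
tool_pos: [467.9, 54.2, 143.8]
tcp_rot: [3.141, 0.0, 1.628]
contact_force: [0.7, -0.4, 2.1]
grip_width: 25.9
finger_force: 30.0
time: 6.83
tool_pos: [468.0, 54.2, 143.3]
tcp_rot: [3.14, 0.0, 1.628]
contact_force: [-0.1, 0.0, 3.1]
grip_width: 26.0
finger_force: 30.0
```

```bash
python3 -m creep '0.006 0.0003 0 0 0 0 0;0.006 0.0003 0 0 0 0 0'
```

```text
time: 7.0
tool_pos: [480.3, 54.9, 143.4]
tcp_rot: [3.141, -0.0, 1.628]
contact_force: [-0.0, 1.3, 2.3]
grip_width: 25.6
finger_force: 30.0
```

```bash
python3 -m creep '0.005 0.0003 0 0 0 0 0;0.005 0.0003 0 0 0 0 0;0 0 0 0 0 0 0'
```

```text
time: 7.25
tool_pos: [491.1, 55.6, 143.2]
tcp_rot: [3.14, -0.0, 1.628]
contact_force: [-0.3, 1.7, 3.3]
grip_width: 25.8
finger_force: 30.0
```

```bash
python3 -m creep '0.006 0.0002 0 0 0 0 0;0.006 0.0002 0 0 0 0 0;0 0 0 0 0 0 0'
python3 -m creep '0.006 0.0002 0 0 0 0 0;0.006 0.0002 0 0 0 0 0;0 0 0 0 0 0 0'
```

```text
time: 7.5
tool_pos: [503.0, 55.9, 143.2]
tcp_rot: [3.14, -0.0, 1.628]
contact_force: [0.2, 2.6, 3.1]
grip_width: 25.4
finger_force: 30.0
time: 7.75
tool_pos: [515.0, 56.2, 143.2]
tcp_rot: [3.14, 0.0, 1.628]
contact_force: [0.4, 2.7, 3.1]
grip_width: 25.7
finger_force: 30.0
```

```bash
python3 -m creep '0.006 0.0002 0 0 0 0 0;0.006 0.0002 0 0 0 0 0;0 0 0 0 0 0 0'
python3 -m creep '0.006 0.0002 0 0 0 0 0;0.006 0.0002 0 0 0 0 0;0 0 0 0 0 0 0'
```

```text
time: 8.0
tool_pos: [527.0, 56.6, 143.2]
tcp_rot: [3.14, 0.0, 1.628]
contact_force: [0.6, 3.0, 3.1]
grip_width: 25.6
finger_force: 30.0
time: 8.25
tool_pos: [539.0, 56.9, 143.2]
tcp_rot: [3.14, 0.0, 1.628]
contact_force: [0.5, 2.8, 2.2]
grip_width: 26.1
finger_force: 30.0
```

```bash
python3 -m creep '0.006 0.0003 0 0 0 0 0;0.006 0.0003 0 0 0 0 0;0 0 0 0 0 0 0'
python3 -m creep '0.006 0.0003 0 0 0 0 0;0.006 0.0003 0 0 0 0 0;0 0 0 0 0 0 0;0 0 0 0 0 0 0'
python3 - <<'E'
from h import *
b=viewer.capture("side")[:,:,::-1]; cv2.imwrite("pics/e.png",b)
E
```

```text
time: 8.5
tool_pos: [551.0, 57.5, 143.2]
tcp_rot: [3.14, 0.0, 1.628]
contact_force: [-0.6, 2.8, 3.7]
grip_width: 25.8
finger_force: 30.0
time: 8.83
tool_pos: [562.0, 58.1, 143.0]
tcp_rot: [3.141, 0.0, 1.628]
contact_force: [-0.2, 2.2, 2.8]
grip_width: 25.6
finger_force: 30.0
```

Steady at about 4.5 N over the whole half turn, so roller A looks sound. I'll lift straight off, go over roller B and check A's position.

```bash
python3 -m creep '0 0 0.004 0 0 0 0;0 0 0.008 0 0 0 0;0 0 0.015 0 0 0 0;0 0 0.015 0 0 0 0;-0.0161 -0.0278 0 0 0 -0.004 0;-0.0161 -0.0278 0 0 0 -0.004 0;-0.0161 -0.0278 0 0 0 -0.004 0;-0.0161 -0.0278 0 0 0 -0.004 0'
python3 -m creep '-0.0161 -0.0278 0 0 0 -0.004 0;0 0 -0.015 0 0 0 0;0 0 0 0 0 0 0;0 0 0 0 0 0 0'
python3 - <<'E'
from h import *
b=viewer.capture("side")[:,:,::-1]; cv2.imwrite("pics/f.png",cv2.resize(b[120:290,210:360],None,fx=3.5,fy=3.5,interpolation=cv2.INTER_CUBIC))
o=readout.get_obs();print(o['tool_pos'],o['contact_force'])
print([((proj("side",p)-[210,120])*3.5).round() for p in ([544,58,38],[501,-80.5,38])])
E
```

```text
time: 9.55
tool_pos: [496.0, -54.2, 185.4]
tcp_rot: [-3.141, 0.001, 1.613]
contact_force: [1.2, -0.2, -1.4]
grip_width: 25.6
finger_force: 30.0
time: 9.88
tool_pos: [480.7, -81.0, 170.0]
tcp_rot: [-3.14, -0.0, 1.607]
contact_force: [0.6, 0.4, -2.1]
grip_width: 25.7
finger_force: 30.0
[481.27356299 -80.68812538 170.38908216] [-1.01949226 -0.61938738 -1.36252134]
[array([246., 382.]), array([343., 235.])]
```

View pics/f.png

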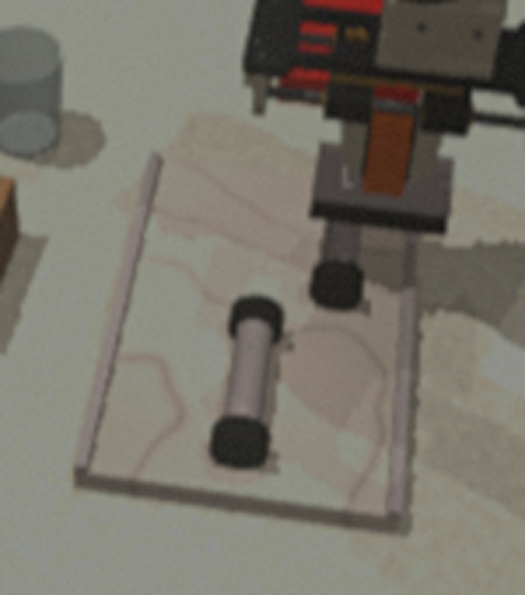

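Roller A lies at about (247,382), as predicted for half a turn. Now B.

```bash
python3 -m creep '0 0 -0.01 0 0 0 0;0 0 -0.007 0 0 0 0;0 0 -0.004 0 0 0 0;0 0 0 0 0 0 0;0 0 0 0 0 0 0'
python3 -m creep '0 0 -0.001 0 0 0 0;0 0 0 0 0 0 0'
python3 -m creep '0 0 -0.001 0 0 0 0;0 0 0 0 0 0 0'
```

```text
time: 10.35
tool_pos: [481.3, -80.4, 149.0]
tcp_rot: [-3.141, -0.0, 1.609]
contact_force: [0.8, 0.5, -1.1]
grip_width: 26.1
finger_force: 30.0
time: 10.52
tool_pos: [481.3, -80.8, 148.2]
tcp_rot: [3.141, 0.0, 1.608]
contact_force: [-0.1, 0.0, -2.2]
grip_width: 25.8
finger_force: 30.0
time: 10.68
tool_pos: [481.2, -80.8, 147.1]
tcp_rot: [3.141, 0.0, 1.608]
contact_force: [-0.5, -0.4, -0.7]
grip_width: 25.7
finger_force: 30.0
```

```bash
python3 -m creep '0 0 -0.001 0 0 0 0;0 0 0 0 0 0 0'
python3 -m creep '0 0 -0.0008 0 0 0 0;0 0 0 0 0 0 0'
```

```text
time: 10.85
tool_pos: [481.1, -80.9, 146.0]
tcp_rot: [-3.142, -0.0, 1.608]
contact_force: [-0.6, 0.5, -1.5]
grip_width: 25.9
finger_force: 30.0
time: 11.02
tool_pos: [481.1, -80.8, 145.1]
tcp_rot: [-3.142, -0.0, 1.608]
contact_force: [-1.1, -0.2, -1.8]
grip_width: 26.0
finger_force: 30.0
```

```bash
python3 -m creep '0 0 -0.001 0 0 0 0;0 0 0 0 0 0 0'
python3 -m creep '0 0 -0.0008 0 0 0 0;0 0 0 0 0 0 0'
```

```text
time: 11.18
tool_pos: [481.1, -80.8, 144.1]
tcp_rot: [-3.141, -0.0, 1.608]
contact_force: [-0.6, 0.4, -0.8]
grip_width: 25.8
finger_force: 30.0
time: 11.35
tool_pos: [481.1, -80.8, 143.3]
tcp_rot: [-3.141, -0.0, 1.608]
contact_force: [-1.1, 0.7, -2.1]
grip_width: 26.1
finger_force: 30.0
```

```bash
python3 -m creep '0 0 -0.0008 0 0 0 0;0 0 0 0 0 0 0'
python3 -m creep '0 0 -0.0008 0 0 0 0;0 0 0 0 0 0 0'
```

```text
time: 11.52
tool_pos: [481.1, -80.8, 142.5]
tcp_rot: [-3.142, -0.0, 1.608]
contact_force: [-0.0, 0.3, -1.9]
grip_width: 26.0
finger_force: 30.0
time: 11.68
tool_pos: [481.1, -80.8, 141.7]
tcp_rot: [-3.142, -0.0, 1.608]
contact_force: [-0.8, 0.4, -1.9]
grip_width: 25.9
finger_force: 30.0
```

```bash
python3 -m creep '0 0 -0.0006 0 0 0 0;0 0 0 0 0 0 0'
python3 -m creep '0 0 -0.0004 0 0 0 0;0 0 0 0 0 0 0'
```

```text
time: 11.85
tool_pos: [481.4, -80.8, 141.4]
tcp_rot: [3.141, 0.0, 1.608]
contact_force: [-1.6, 0.5, 2.2]
grip_width: 25.7
finger_force: 30.0
time: 12.02
tool_pos: [481.4, -80.9, 141.1]
tcp_rot: [3.141, 0.0, 1.608]
contact_force: [0.0, 1.1, 2.5]
grip_width: 26.0
finger_force: 30.0
```

B's shaft top is about 2.3 mm lower than A's, so it looks faulty and near its low point. I'll roll it and let z follow the rise.

```bash
python3 -m creep '0.005 0.0002 0 0 0 0 0;0.005 0.0002 0.0001 0 0 0 0;0 0 0 0 0 0 0'
```

```text
time: 12.27
tool_pos: [492.5, -80.5, 141.2]
tcp_rot: [3.14, 0.0, 1.608]
contact_force: [-0.1, 1.1, 1.6]
grip_width: 25.7
finger_force: 30.0
```

```bash
python3 -m creep '0.005 0.0002 0.0002 0 0 0 0;0.005 0.0002 0.0003 0 0 0 0;0 0 0 0 0 0 0'
```

```text
time: 12.52
tool_pos: [502.4, -80.1, 141.6]
tcp_rot: [3.14, 0.0, 1.608]
contact_force: [-0.0, 0.1, 2.3]
grip_width: 25.6
finger_force: 30.0
```

```bash
python3 -m creep '0.005 0.0002 0.0002 0 0 0 0;0.005 0.0002 0.0003 0 0 0 0;0 0 0 0 0 0 0'
```

```text
time: 12.77
tool_pos: [512.3, -79.7, 142.2]
tcp_rot: [3.14, 0.0, 1.608]
contact_force: [0.6, -0.3, 3.2]
grip_width: 25.7
finger_force: 30.0
```

```bash
python3 -m creep '0.005 0.0002 0.0003 0 0 0 0;0.005 0.0002 0.0004 0 0 0 0;0 0 0 0 0 0 0'
```

```text
time: 13.02
tool_pos: [522.3, -79.3, 142.9]
tcp_rot: [3.14, 0.0, 1.608]
contact_force: [0.2, -1.9, 3.4]
grip_width: 25.8
finger_force: 30.0
```

```bash
python3 -m creep '0.005 0.0002 0.0004 0 0 0 0;0.005 0.0002 0.0004 0 0 0 0;0 0 0 0 0 0 0'
```

```text
time: 13.27
tool_pos: [532.3, -78.9, 143.7]
tcp_rot: [3.14, 0.0, 1.608]
contact_force: [-0.4, -1.8, 3.2]
grip_width: 25.8
finger_force: 30.0
```

```bash
python3 -m creep '0.005 0.0002 0.0004 0 0 0 0;0.005 0.0002 0.0004 0 0 0 0;0 0 0 0 0 0 0'
```

```text
time: 13.52
tool_pos: [542.3, -78.5, 144.4]
tcp_rot: [3.14, 0.0, 1.608]
contact_force: [-0.4, -1.6, 2.8]
grip_width: 25.8
finger_force: 30.0
```

```bash
python3 -m creep '0.005 0.0002 0.0003 0 0 0 0;0.005 0.0002 0.0003 0 0 0 0;0 0 0 0 0 0 0'
```

```text
time: 13.77
tool_pos: [552.3, -78.1, 145.0]
tcp_rot: [3.14, 0.0, 1.608]
contact_force: [-0.0, -2.4, 4.1]
grip_width: 26.4
finger_force: 30.0
```

```bash
python3 -m creep '0.005 0.0002 0.0003 0 0 0 0;0.005 0.0002 0.0002 0 0 0 0;0 0 0 0 0 0 0'
```

```text
time: 14.02
tool_pos: [562.2, -77.6, 145.5]
tcp_rot: [3.14, 0.0, 1.608]
contact_force: [0.3, -1.9, 3.2]
grip_width: 25.9
finger_force: 30.0
```

```bash
python3 -m creep '0.0065 0.0002 0.0002 0 0 0 0;0.0063 0.0002 0.0001 0 0 0 0;0 0 0 0 0 0 0;0 0 0 0 0 0 0'
python3 -m creep '0 0 0.004 0 0 0 0;0 0 0.008 0 0 0 0;0 0 0.015 0 0 0 0;0 0 0.015 0 0 0 0;-0.0032 0.0382 0 0 0 0.01 0;-0.0032 0.0382 0 0 0 0.01 0;-0.0032 0.0382 0 0 0 0.01 0;-0.0032 0.0382 0 0 0 0.01 0'
python3 -m creep '-0.0032 0.0382 0 0 0 0.01 0;-0.0032 0.0382 0 0 0 0 0;-0.0032 0.0382 0 0 0 0 0;-0.0032 0.0382 0 0 0 0 0;-0.0032 0.0382 0 0 0 0 0;-0.0032 0.0382 0 0 0 0 0;-0.0032 0.0382 0 0 0 0 0;0 0 0 0 0 0 0'
python3 -m creep '0 0 -0.03 0 0 0 0;0 0 -0.025 0 0 0 0;0 0 -0.015 0 0 0 0;0 0 0 0 0 0 0;0 0 0 0 0 0 0'
```

```text
time: 14.35
tool_pos: [574.4, -77.1, 145.5]
tcp_rot: [3.141, -0.0, 1.608]
contact_force: [-0.7, -1.5, 2.8]
grip_width: 26.0
finger_force: 30.0
time: 15.02
tool_pos: [560.2, 77.1, 187.9]
tcp_rot: [-3.141, -0.001, 1.647]
contact_force: [0.8, 1.0, -2.5]
grip_width: 26.0
finger_force: 30.0
time: 15.68
tool_pos: [536.4, 349.6, 187.7]
tcp_rot: [-3.141, -0.003, 1.663]
contact_force: [-1.0, -1.4, -1.5]
grip_width: 26.1
finger_force: 30.0
time: 16.1
tool_pos: [538.2, 342.7, 117.2]
tcp_rot: [-3.139, 0.001, 1.658]
contact_force: [0.6, 0.3, -1.4]
grip_width: 25.7
finger_force: 30.0
```

```bash
python3 -m creep '0 0 -0.01 0 0 0 0;0 0 -0.005 0 0 0 0;0 0 -0.002 0 0 0 0;0 0 0 0 0 0 0;0 0 0 0 0 0 0'
python3 -m creep '0 0 -0.0015 0 0 0 0;0 0 0 0 0 0 0'
```

```text
time: 16.52
tool_pos: [538.9, 343.0, 101.0]
tcp_rot: [3.141, -0.0, 1.658]
contact_force: [-0.3, -0.7, -0.2]
grip_width: 25.8
finger_force: 30.0
time: 16.68
tool_pos: [538.9, 343.0, 99.3]
tcp_rot: [3.141, -0.0, 1.658]
contact_force: [0.1, 0.1, -2.0]
grip_width: 26.1
finger_force: 30.0
```

```bash
python3 -m creep '0 0 -0.0008 0 0 0 0;0 0 0 0 0 0 0'
python3 -m creep '0 0 -0.0006 0 0 0 0;0 0 0 0 0 0 0'
```

```text
time: 16.85
tool_pos: [538.8, 342.9, 98.4]
tcp_rot: [3.141, 0.0, 1.658]
contact_force: [-1.2, 0.2, -0.8]
grip_width: 25.9
finger_force: 30.0
time: 17.02
tool_pos: [538.8, 343.0, 98.0]
tcp_rot: [3.141, -0.0, 1.658]
contact_force: [-0.7, -0.7, 1.8]
grip_width: 25.8
finger_force: 30.0
```

```bash
python3 -m creep '0 0 0 0 0 0 70;0 0 0 0 0 0 70;0 0 0 0 0 0 70;0 0 0 0 0 0 70;0 0 0 0 0 0 70;0 0 0 0 0 0 70;0 0 0 0 0 0 70;0 0 0 0 0 0 70'
python3 -m creep '0 0 0.02 0 0 0 70;0 0 0.04 0 0 0 70;0 0 0.04 0 0 0 70;0 -0.04 0 0 0 0 70;0 -0.04 0 0 0 0 70;0 -0.04 0 0 0 0 70;0 -0.04 0 0 0 0 70;0 0 0 0 0 0 70'
python3 - <<'E'
from h import *
b=viewer.capture("top")[:,:,::-1]; 
a=cv2.resize(b[175:275,95:325],None,fx=3.47,fy=3.47,interpolation=cv2.INTER_CUBIC); cv2.imwrite("pics/g.png",cv2.convertScaleAbs(a,alpha=1.5))
E
```

```text
time: 17.68
tool_pos: [538.8, 343.0, 97.7]
tcp_rot: [3.141, 0.0, 1.658]
contact_force: [0.4, -0.2, 1.2]
grip_width: 64.1
finger_force: 0.0
time: 18.35
tool_pos: [538.8, 177.0, 197.9]
tcp_rot: [-3.141, 0.002, 1.653]
contact_force: [0.5, 0.5, -0.1]
grip_width: 64.2
finger_force: 0.0
```

View pics/g.png

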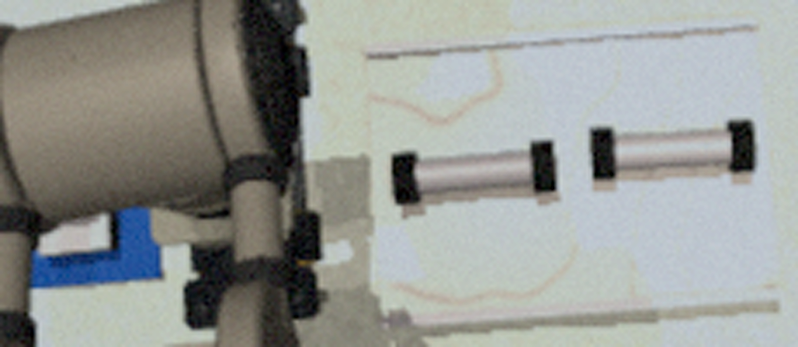

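Roller A's rims are at (404,178) and (543,167), and B's are at (603,153) and (741,147). Both lie mid-plate, and the pad is still on the mat.

```bash
python3 - <<'E'
from h import *
for nm,P in (("A",[(404,178),(543,167)]),("B",[(603,153.5),(741,147)])):
    w=np.array([ray("top",95+(x+.5)/3.47-.5,175+(y+.5)/3.47-.5,38) for x,y in P])[:,:2]
    d=w[0]-w[1]; print(nm,w.round(1).tolist(),w.mean(0).round(1),np.arctan2(-d[0],d[1]).round(3),np.hypot(*d).round(1))
print(readout.get_obs()['tool_pos'])
E
```

```text
A [[539.8, 107.3], [545.7, 10.8]] [542.7  59.1] 0.061 96.7
B [[554.3, -30.9], [557.1, -126.6]] [555.7 -78.8] 0.029 95.7
[539.02402948 179.7426184  198.07163258]
```

```bash
python3 -m creep '0.0025 -0.037 0 0 0 -0.008 70;0.0025 -0.037 0 0 0 -0.008 70;0.0025 -0.037 0 0 0 -0.008 70;0.0025 -0.037 0 0 0 -0.008 70;0.0025 -0.037 0 0 0 -0.008 70;0.0025 -0.037 0 0 0 -0.008 70;0.0025 -0.037 0 0 0 -0.007 70;0 0 0 0 0 0 70'
python3 -m creep '0 0 -0.03 0 0 0 70;0 0 -0.02 0 0 0 70;0 0 0 0 0 0 70;0 0 0 0 0 0 70'
python3 - <<'E'
from h import *
print(readout.get_obs()['tool_pos'])
b=viewer.capture("side")[:,:,::-1]; cv2.imwrite("pics/i.png",cv2.resize(b[120:290,210:360],None,fx=3.5,fy=3.5,interpolation=cv2.INTER_CUBIC))
E
```

```text
time: 19.07
tool_pos: [557.3, -81.0, 197.8]
tcp_rot: [3.14, 0.002, 1.598]
contact_force: [-0.3, 0.0, 0.1]
grip_width: 64.1
finger_force: 0.0
time: 19.4
tool_pos: [556.2, -74.8, 147.2]
tcp_rot: [-3.14, -0.001, 1.604]
contact_force: [-0.4, 0.9, 0.0]
grip_width: 64.3
finger_force: 0.0
[556.20260753 -74.84951845 147.15917226]
```

View pics/i.png

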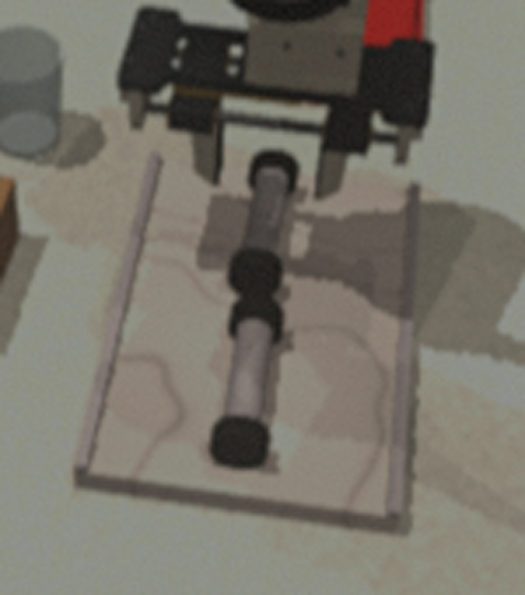

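The fingers, at (205,150) and (330,160), straddle roller B's shaft axis. I'll descend and grip.

```bash
python3 -m creep '0 -0.004 -0.025 0 0 0 70;0 0 -0.018 0 0 0 70;0 0 -0.009 0 0 0 70;0 0 -0.004 0 0 0 70;0 0 0 0 0 0 70;0 0 0 0 0 0 70'
python3 -m creep '0 0 0 0 0 0 0;0 0 0 0 0 0 0;0 0 0 0 0 0 0;0 0 0 0 0 0 0;0 0 0 0 0 0 0;0 0 0 0 0 0 0;0 0 0 0 0 0 0;0 0 0 0 0 0 0'
```

```text
time: 19.95
tool_pos: [557.0, -79.9, 92.9]
tcp_rot: [3.14, 0.001, 1.603]
contact_force: [0.4, 0.2, 0.5]
grip_width: 64.1
finger_force: 0.0
time: 20.62
tool_pos: [556.3, -80.1, 91.8]
tcp_rot: [3.142, 0.0, 1.603]
contact_force: [0.1, -0.8, 1.2]
grip_width: 23.4
finger_force: 30.0
```

```bash
python3 -m creep '0 0 0.01 0 0 0 0;0 0 0.025 0 0 0 0;0 0 0.03 0 0 0 0;-0.0047 -0.0356 0 0 0 0.005 0;-0.0047 -0.0356 0 0 0 0.005 0;-0.0047 -0.0356 0 0 0 0.005 0;-0.0047 -0.0356 0 0 0 0.005 0;-0.0047 -0.0356 0 0 0 0.005 0'
python3 -m creep '-0.0047 -0.0356 0 0 0 0.005 0;-0.0047 -0.0356 0 0 0 0.005 0;0 0 0 0 0 0 0;0 0 0 0 0 0 0;0 0 -0.02 0 0 0 0;0 0 -0.01 0 0 0 0;0 0 0 0 0 0 0;0 0 0 0 0 0 0'
python3 - <<'E'
from h import *
print(readout.get_obs()['tool_pos'])
b=viewer.capture("side")[:,:,::-1]; cv2.imwrite("pics/j.png",cv2.resize(b[60:180,230:370],None,fx=4.5,fy=4.5,interpolation=cv2.INTER_CUBIC))
E
```

```text
time: 21.28
tool_pos: [532.2, -259.4, 157.2]
tcp_rot: [-3.141, -0.0, 1.628]
contact_force: [1.0, 0.6, -2.9]
grip_width: 23.3
finger_force: 30.0
time: 21.95
tool_pos: [523.3, -327.9, 126.2]
tcp_rot: [-3.14, -0.002, 1.639]
contact_force: [0.1, -0.1, -2.2]
grip_width: 22.9
finger_force: 30.0
[ 523.25548252 -327.87186107  126.1643999 ]
```

View pics/j.png

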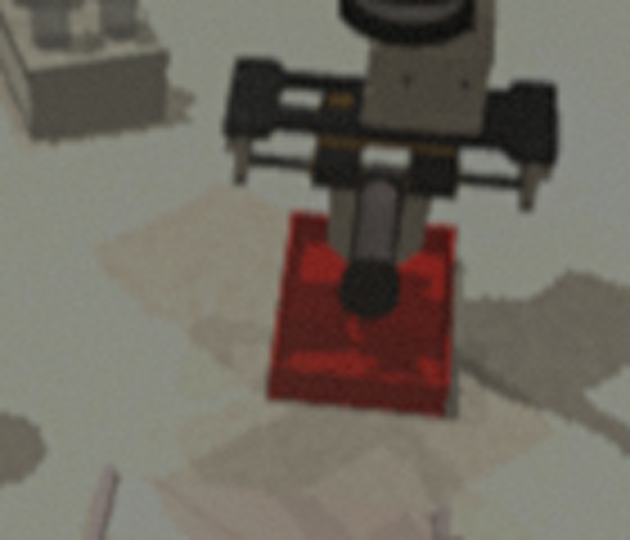

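Roller B is held centred over the tray. I'll lower it.

```bash
python3 -m creep '0 0 -0.02 0 0 0 0;0 0 -0.015 0 0 0 0;0 0 -0.008 0 0 0 0;0 0 -0.004 0 0 0 0;0 0 0 0 0 0 0;0 0 0 0 0 0 0'
python3 -m creep '0 0 -0.0015 0 0 0 0;0 0 0 0 0 0 0'
```

```text
time: 22.5
tool_pos: [523.8, -329.4, 80.5]
tcp_rot: [3.141, 0.001, 1.638]
contact_force: [0.3, -0.2, -1.5]
grip_width: 23.3
finger_force: 30.0
time: 22.67
tool_pos: [523.7, -329.5, 78.9]
tcp_rot: [3.141, 0.001, 1.638]
contact_force: [0.4, 0.6, -3.0]
grip_width: 23.6
finger_force: 30.0
```

```bash
python3 -m creep '0 0 -0.0015 0 0 0 0;0 0 0 0 0 0 0'
python3 -m creep '0 0 -0.001 0 0 0 0;0 0 0 0 0 0 0'
python3 -m creep '0 0 -0.0005 0 0 0 0;0 0 0 0 0 0 0'
```

```text
time: 22.83
tool_pos: [523.4, -329.3, 76.9]
tcp_rot: [3.141, 0.0, 1.638]
contact_force: [0.0, 0.5, -3.1]
grip_width: 23.5
finger_force: 30.0
time: 23.0
tool_pos: [523.5, -329.3, 75.9]
tcp_rot: [3.141, 0.0, 1.638]
contact_force: [-0.5, -1.2, -2.4]
grip_width: 23.4
finger_force: 30.0
time: 23.17
tool_pos: [523.5, -329.4, 75.8]
tcp_rot: [3.141, 0.0, 1.638]
contact_force: [-1.5, 0.4, 2.0]
grip_width: 23.2
finger_force: 30.0
```

```bash
python3 -m creep '0 0 0 0 0 0 46;0 0 0 0 0 0 46;0 0 0 0 0 0 46;0 0 0 0 0 0 46;0 0 0 0 0 0 46;0 0 0 0 0 0 46'
python3 -m creep '0 0 0.01 0 0 0 46;0 0 0.03 0 0 0 46;0 0 0.04 0 0 0 46;0 0 0.04 0 0 0 46;0 0 0.04 0 0 0 46;-0.025 -0.03 0.02 0 0 0 46;-0.025 -0.03 0.02 0 0 0 46;-0.025 -0.03 0 0 0 0 46'
python3 -m creep '-0.025 -0.03 0 0 0 0 46;-0.025 -0.03 0 0 0 0 46;-0.025 -0.03 0 0 0 0 46;0 0 0 0 0 0 46;0 0 0 0 0 0 46'
python3 - <<'E'
from h import *
b=viewer.capture("top")[:,:,::-1]; a=cv2.resize(b[110:290],None,fx=1.5625,fy=1.5625,interpolation=cv2.INTER_CUBIC)
c=viewer.capture("side")[:,:,::-1]; d=cv2.resize(c[70:384,150:360],None,fx=.98,fy=.98); 
out=np.zeros((281+308,800,3),np.uint8); out[:a.shape[0],:800]=a[:,:800]; out[281:281+d.shape[0],:d.shape[1]]=d
cv2.imwrite("pics/k.png",cv2.convertScaleAbs(out,alpha=1.4))
E
```

```text
time: 23.67
tool_pos: [523.4, -329.2, 75.2]
tcp_rot: [3.141, -0.0, 1.638]
contact_force: [-0.1, -0.8, 0.1]
grip_width: 42.0
finger_force: 0.0
time: 24.33
tool_pos: [451.4, -417.4, 279.3]
tcp_rot: [3.136, 0.007, 1.64]
contact_force: [0.6, -1.9, 0.0]
grip_width: 42.3
finger_force: 0.0
time: 24.75
tool_pos: [374.1, -507.7, 273.6]
tcp_rot: [3.141, 0.0, 1.634]
contact_force: [1.1, 0.7, -0.5]
grip_width: 42.1
finger_force: 0.0
```

View pics/k.png

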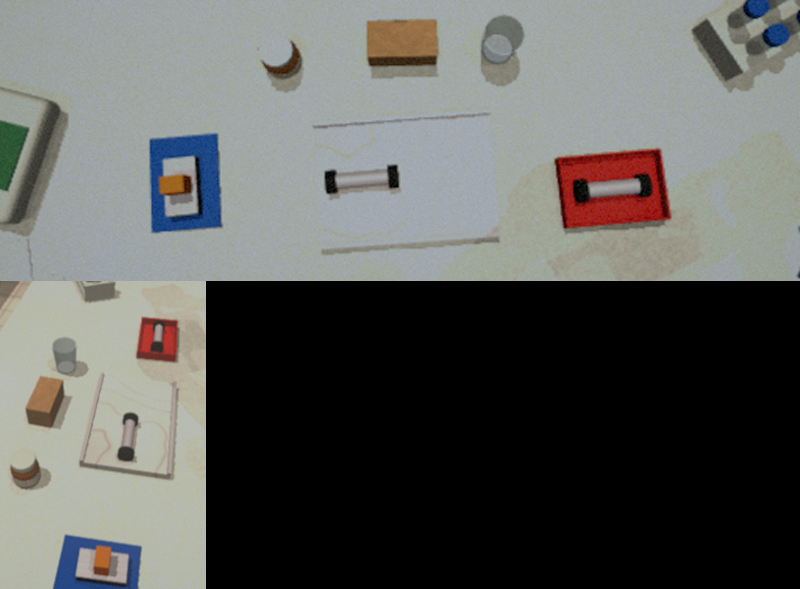

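The pad stands on its mat at (175,185), the sound roller lies on the plate at (362,179), the faulty one lies in the tray at (612,188), and the beaker, jar and carton haven't moved. Handing in.

```bash
python3 -c "
from plant import order
print(order.close_job())"
```

```text
the job is handed in; nothing more can be done
None
```

The job is handed in at about 25 s: the wobbling roller (the right-hand one, whose shaft top rose about 5 mm in half a turn) is in the red tray, the sound one lies on the plate where it rolled, the pad stands on its blue mat, and every pressing force I read was under 6 N.

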